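# Lock the swing boom of the mitre box and hold its length stop out at the red mark

### The job

I want to clamp the length stop of the mitre box for the next batten: first turn the pivot's lock ring clockwise by its orange wing, all the way to its stop at the red locked mark, so that the boom cannot swing. Then take the head of the telescoping stop arm, squeeze its yellow catch to release it, and draw the arm straight out until the red mark on its scale lies under the hairline of the clear cursor. The arm is sprung and runs home if let go, so finish while holding it there, catch still squeezed and the boom still in line with the box; leave the batten and everything else on the bench where it lies.

Things in the scene. Friction and masses are not known exactly. Their poses are not given: they have to be found in the camera images.
- lock_ring (a joint): turn of the pivot's lock ring: 0 = open (wing's white line at the white mark), grows clockwise seen from above, 1.0 rad = locked (white line at the red mark, wing in line with the boom), a firm stop. Starts between 0 and 0.25, stays where left, turns with about 0.1 N m. Fully turned it drives pins into the hub so that the boom cannot swing.
- ring_grip (a point): grip point of the lock ring: on the vertical pivot axis, 110 mm above the bench, in the orange wing on top of the black ring. The wing is an upright bar 62 mm long, 12 mm thick, from 86 to 120 mm above the bench; the ring below is 72 mm across, top at 86 mm. x runs along the wing to its white line, y across its thickness, z up; it turns with the ring.
- stop_arm (a joint): how far the telescoping stop arm is drawn out, m: 0 = home (latched there by its catch at the start, 1 mm of play), end stop 0.125. A spring pulls it home with 3 to 5 N. It carries an aluminium stop plate, 10 mm thick, 38 mm inward (-x) of head_grip, that stands out 95 mm to the catch's side, 29 to 63 mm above the bench.
- head_grip (a point): grip point of the arm's black head, 66 mm above the bench, midway between the squeezed catch's face and the opposite face. The head is 52 mm long, from 33 to 87 mm above the bench, 41 mm across with the catch out, 35.5 mm squeezed. x points out along the arm (the way it is drawn), y across the head to the catch's side (the closing line of a grasp), z up.
- catch: yellow catch, a spring push-pad 26 mm long and 22 mm high in the +y side of the head, level with head_grip; its origin is the pad's centre, 6 mm inside its face. Squeezing it 5.5 mm into the head (9 N), between one finger on it and one on the opposite face, frees the arm; let go, it springs out.
- hairline (a point): reading line: the thin black hairline across the clear cursor over the mouth of the aluminium channel (36 mm wide, top 65 mm above the bench). x points out along the boom, z up; turns with the boom, does not move with the arm.
- mark (a point): red mark on the scale, a band 8 mm long round the cream bar of the arm; this point is at its middle, on top, 57 mm above the bench. It moves with the arm. It starts 65 to 115 mm inward of the hairline (-x of the hairline frame) and is to come under it: the distance between them along the boom is how far to draw the arm out.
- boom (a joint): swing of the whole boom about the pivot, rad: 0 = square with the mitre box, as at the start; free to swing (0.25 N m friction) until the ring is locked, then held to about 0.02 rad by pins (a hard push of 10 N at the head bends it 0.04 rad; it springs back).
- batten: pine batten 40 x 360 x 20 mm lying in the beech mitre box (350 mm long, 106 mm wide, top 98 mm above the bench; its near end is 100 mm from the pivot axis, on the other side of it from the arm); its origin is the centre of its underside. Leave alone.
- pencil: flat red pencil, 170 mm, on the station's 18 mm plywood baseboard beside the mitre box. Leave alone.
- offcut: small wood offcut 40 x 55 x 20 mm on the baseboard. Leave alone.
- glue: white glue bottle, 60 mm across, 170 mm tall, on the far side of the bench. Leave alone.
- screwdriver: orange screwdriver, 200 mm, on the bench to the robot's right. Leave alone.
- square: try square with wooden stock, 16 mm thick, at the far right of the bench. Leave alone.
- backsaw: back saw with brass spine, 22 mm thick, at the far edge of the bench. Leave alone.

How it is judged:
On the way, in this order (a step that is already met when the one before it is completed fails the run):
1. the lock ring is turned to its locked mark (within 5 degrees) while the arm is still home (value of joint lock_ring above 0.92 rad and value of joint stop_arm below 0.006 m), for 0.2 s.
2. the arm, its catch squeezed between the fingers, is drawn clear of its latch with the ring locked (value of joint lock_ring above 0.92 rad and value of joint stop_arm above 0.02 m and contact force between the fingers and catch above 5 N), for 0.1 s.
At the end, for the whole second after the job is handed in: the ring is within 5 degrees of its locked mark; the hairline lies within the red mark (4 mm either way of its middle) and the arm is at rest; the fingers still squeeze the catch (over 5 N); the boom is within 3.4 degrees of square with the mitre box (value of joint lock_ring above 0.92 rad and x of mark in the frame of hairline between -0.004 and 0.004 m and value of joint boom between -0.06 and 0.06 rad and contact force between the fingers and catch above 5 N and velocity of joint stop_arm between -0.01 and 0.01 m/s); the arm keeps its last pose, push and grip.
It fails at once if the batten in the mitre box is disturbed (moved by more than 30 mm) (distance of batten from where it was at the start of the episode above 0.03 m).
It fails at once if something else lying on the bench is disturbed (moved by more than 30 mm) (distance of any of pencil, offcut, glue, screwdriver, square, backsaw from where it was at the start of the episode above 0.03 m).
It also fails if it takes over 51 s, if anything falls off the work surface, if the arm or the gripper's body presses on something with over 40 N, if the wrist force passes 120 N, or if a joint passes its speed limit or range.

### The arm

A 7-joint arm with a two-finger parallel gripper is mounted at the origin on the work surface. World frame = base frame: x ahead of the robot, y to its left, z up, the work surface at z = 0. Lengths are in m, angles in rad, forces in N, time in s.
With the tool pointing down it reaches from about 0.425 to 0.875 m from the base axis. Payload 4.7 kg.
Tool frame: the origin (TCP) lies between the finger pads; the fingertips stand tip_reach ahead of it and the grasp point (between the pads) lies 8 mm behind it (tip_reach is the distance from the TCP to the fingertips, in m); z points along the fingers, x is the direction in which the jaws open and shut, and the axes are right-handed (so a half turn about z gives the same grasp; the last joint's range is limited). The gripper opens to 87 mm and grips with 3 to 60 N. Pads are 19 mm wide; open, the fingers measure 117 mm over their backs; the gripper's body (75 mm by 190 mm) begins 51 mm behind the grasp point.
Start: joints at [1.296, 0.321, -0.07, 1.45, 0.023, 1.371, -0.057], TCP at [0.185, -0.623, 0.234] pointing down, gripper open.
Joint ranges: [-2.86, 2.86], [-0.3, 2.09], [-1.38, 1.24], [0.06, 2.45], [-1.56, 4.7], [0.09, 2.05], [-2.69, 2.69]. Speed limits (rad/s): [2.57, 2.57, 3.14, 3.14, 3.14, 3.14, 3.14].

### API

Orientations are given as a rotation vector (axis times angle).
In Python, from plant import get_state, get_image, camera_params, sign_off, tip_reach gives the robot as it stands.
- The arm moves only by the tool drive_tool, never from a script. Its argument "steps" is a list that holds one entry, the list of rows, each a list of 7 numbers: the shift along the tool's x, y, z in cm, then the turn, a rotation vector about the tool's x, y, z in degrees, then the opening, from -1 (shut) to 1 (fully open). In form: [[[tx, ty, tz, wx, wy, wz, claw], ...]]. A call has 1 to 12 rows; each row shifts and turns the pose as measured when the row begins, along the tool's axes as they then stand; what a row does not reach is not made up. A row lasts 1/8 s, in which the tool goes at most 62.5 mm and 10.7 degrees, less where a joint would pass 70% of its speed; a pose out of reach is approached as far as the arm can. A call with a gripper value outside its range is refused whole. The fingers move at their own pace and stop on an object; "grip_force" is the grip in N (left out, the last holds). Time passes only in rows, so rows that do not move let the fingers close. It gives the time, the measured TCP pose, the force and the opening at its end, in the units of the state.
- get_state(): the state, without advancing time (a new reading comes with each control period).
- get_image(name): name is "scene" or "top" or "wrist"; returns the picture (400x640x3 uint8, blue, green, red); there is no depth.
- camera_params(name): a dict with "fx", "fy", "cx", "cy" (pixels), "cam_to_world" (4x4, takes a point from camera to world coordinates). Camera axes: x right, y down, z forward; pixel columns grow to the right and rows downward; lengths in m; the calibration is good to about 2 mm. A picture is of the moment at which its call begins: read the wrist's pose just before it. camera_params takes no time and is no camera call; for the wrist camera it gives the pose at the moment of the call.
- sign_off(): hands the job in, once; it reports no verdict.
The state is a dict: "time_s": time; "joint_pos": joint angles; "dq": joint speeds; "tau": joint torques, N m; "eef_pos": TCP position; "orientation": TCP orientation; "contact_force": force on the tool from outside, world axes, zero at the start; "moment": the same for the moment, N m; "width": finger opening in m.
Only numpy, scipy, OpenCV 4.12 (cv2) and the standard library are available. Lean on these libraries where they do the work, as an engineer would, in place of code of your own. Each camera call takes 0.05 s, during which the arm holds its last target.

## Working session

There is one attempt and no reset: what is moved stays moved. The work goes in short steps, Python scripts to look and compute and a tool call to move; the robot and the scene stay as the last step left them, time stands still between calls to the robot, and variables do not carry over. Pictures are saved under pics/ and viewed, and the job is handed in when it is done.

Besides the shell and the picture viewer there is one more tool, called after "Call:" by a JSON object that holds its "op" and its "data". drive_tool: Moves the arm, as the interface text tells. Its arguments: {"type":"object","properties":{"steps":{"type":"array"},"grip_force":{"type":"number"}},"required":["steps"]}

```bash
mkdir -p pics; ls
python3 - <<'E'
from plant import *
import cv2
print(get_state(), tip_reach if not callable(tip_reach) else tip_reach())
for n in ["scene","top","wrist"]:
    p=camera_params(n); print(n,p)
    cv2.imwrite(f"pics/{n}0.png",get_image(n))
E
```

```text
pics
{'time_s': 0.0, 'joint_pos': array([ 1.296061  ,  0.32181113, -0.07008342,  1.45166424,  0.02258929,
        1.37083548, -0.05687335]), 'dq': array([-0.00070163,  0.00029745, -0.00200184, -0.00089732, -0.00119164,
        0.00153585, -0.00080067]), 'tau': array([-6.21892536e-05, -4.91287315e+01, -4.04046820e-01, -3.12527740e+01,
       -6.38960791e-02,  4.39319573e-02,  1.97041736e-04]), 'eef_pos': array([ 0.184944  , -0.62256778,  0.23247462]), 'orientation': array([-2.51720021e+00,  1.87789998e+00,  2.51279673e-03]), 'contact_force': array([ 0.17129141,  0.03667149, -0.14733523]), 'moment': array([ 0.04963139,  0.06543177, -0.00402546]), 'width': 0.0868505541090514} 0.011
scene {'fx': 434.49153801213987, 'fy': 434.49153801213987, 'cx': 323.4101854432687, 'cy': 201.6839184819872, 'cam_to_world': array([[ 0.72897629,  0.37346757, -0.57368593,  1.30849303],
       [ 0.68444795, -0.38399373,  0.61974174, -0.7286782 ],
       [ 0.01116165, -0.84443519, -0.53554144,  0.79670483],
       [ 0.        ,  0.        ,  0.        ,  1.        ]])}
top {'fx': 442.4198555715034, 'fy': 442.4198555715034, 'cx': 318.1593789305696, 'cy': 195.11746166205455, 'cam_to_world': array([[-0.00937887, -0.98053334,  0.19612856,  0.28879373],
       [-0.99989015,  0.01144724,  0.00941505,  0.08149127],
       [-0.0114769 , -0.19601871, -0.98053299,  1.46553426],
       [ 0.        ,  0.        ,  0.        ,  1.        ]])}
wrist {'fx': 331.9409190081219, 'fy': 331.9409190081219, 'cx': 310.9703474015041, 'cy': 204.34905512193507, 'cam_to_world': array([[ 0.28474086, -0.91294097, -0.29233788,  0.26475036],
       [-0.95860297, -0.27172678, -0.08511699, -0.59962334],
       [-0.00172925,  0.30447225, -0.95251964,  0.38279414],
       [ 0.        ,  0.        ,  0.        ,  1.        ]])}
```

View pics/scene0.png

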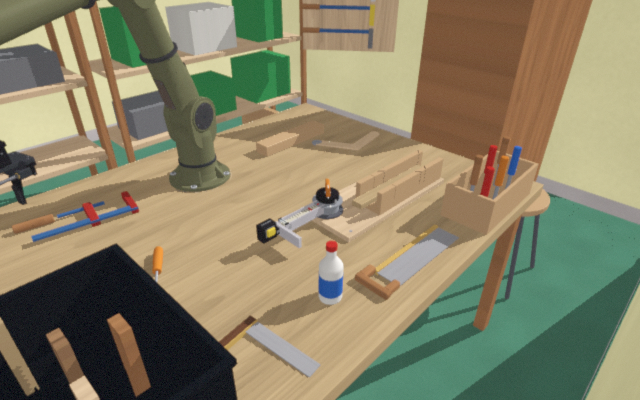

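View pics/top0.png

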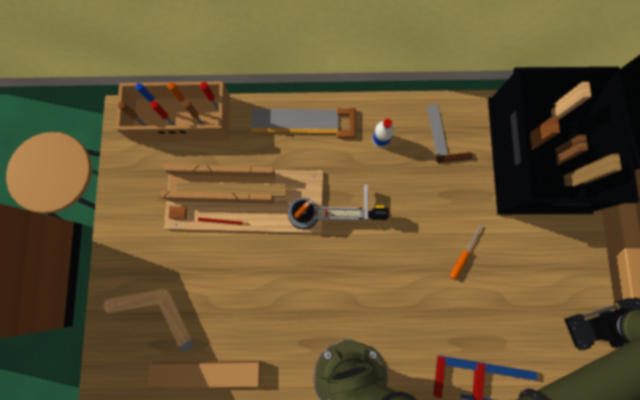

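View pics/wrist0.png

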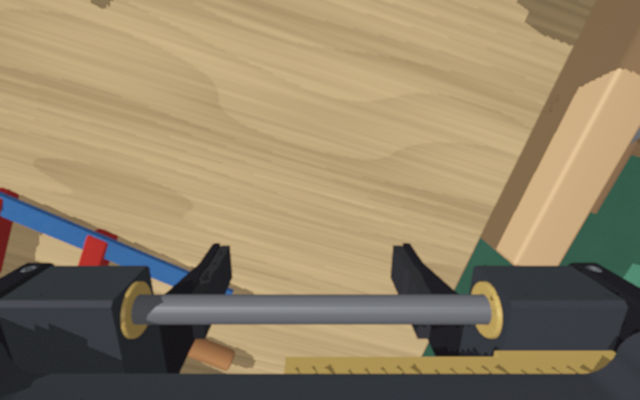

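Scene: ring at (328,200), head with catch at (270,230). Top: ring about (303,211), head about (379,212), plate rising at column 366. I'll enlarge these areas.

```bash
cat > h.py <<'E'
import numpy as np, cv2
from plant import *
def ray(n,u,v,z,p=None):
    p=p or camera_params(n); T=p["cam_to_world"]
    d=T[:3,:3]@np.array([(u-p["cx"])/p["fx"],(v-p["cy"])/p["fy"],1]); o=T[:3,3]
    return o+d*(z-o[2])/d[2]
def proj(n,X,p=None):
    p=p or camera_params(n); T=np.linalg.inv(p["cam_to_world"]); c=T[:3,:3]@np.array(X)+T[:3,3]
    return p["fx"]*c[0]/c[2]+p["cx"],p["fy"]*c[1]/c[2]+p["cy"]
def crop(im,x,y,w,h,s,f):
    cv2.imwrite(f,cv2.resize(im[y:y+h,x:x+w],None,fx=s,fy=s,interpolation=cv2.INTER_CUBIC))
E
python3 - <<'E'
from h import *
crop(cv2.imread("pics/top0.png"),270,170,133,75,6,"pics/topc.png")
crop(cv2.imread("pics/scene0.png"),250,165,100,90,6,"pics/scenec.png")
for u,v,z in [(303,211,.1),(303,211,.086),(379,212,.087),(366,190,.063)]: print(ray("top",u,v,z))
print(ray("scene",328,198,.1),ray("scene",268,222,.087))
E
```

```text
[0.51184575 0.14247549 0.1       ]
[0.51413257 0.14310072 0.086     ]
[ 0.50808807 -0.09633072  0.087     ]
[ 0.58441386 -0.06003481  0.063     ]
[0.55786277 0.10250257 0.1       ] [ 0.50923379 -0.09524312  0.087     ]
```

View pics/topc.png

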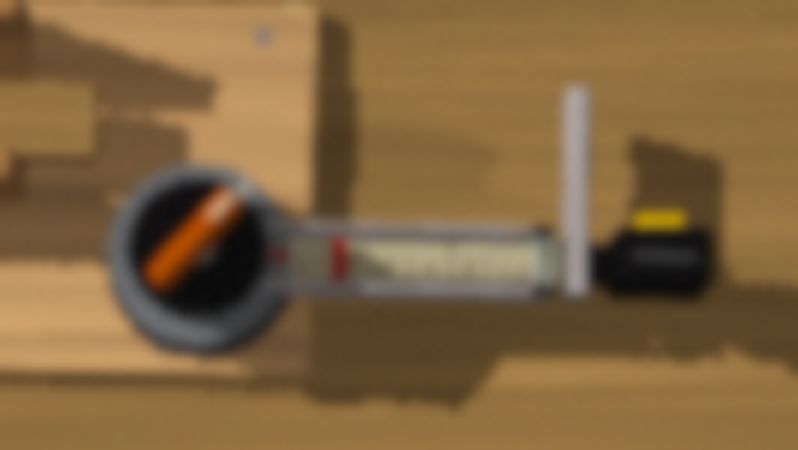

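View pics/scenec.png

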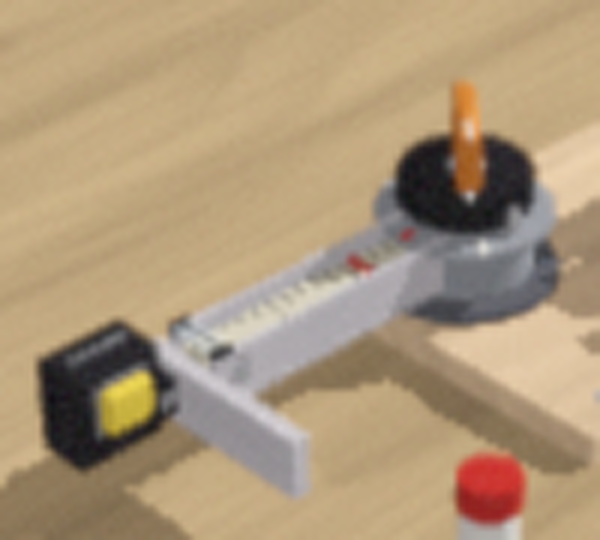

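Run:
```python
from h import *
f=lambda x,y,z:ray("top",270+x/6,170+y/6,z)
print("wing ends",f(157,283,.12),f(237,190,.12),"ctr",f(197,237,.12))
print("ring",f(200,246,.086),"head",f(665,255,.087)); 
print("chan start",f(300,258,.065),"cursor end",f(545,258,.065),"mark",f(340,258,.057))
c=f(197,237,.12)[:2]
# arc rows
s=get_state(); p=s["eef_pos"].copy(); th=np.radians(-73.3)
r0,a0=np.hypot(*p[:2]),np.arctan2(p[1],p[0]); r1,a1=np.hypot(*c),np.arctan2(c[1],c[0])
N=20
for i in range(1,N+1):
    t=i/N; r=r0+(r1-r0)*t; a=a0+(a1-a0)*t; q=np.array([r*np.cos(a),r*np.sin(a)])
    d=q-p[:2]; x=np.array([np.cos(th),np.sin(th)]); y=np.array([x[1],-x[0]])
    print(np.round([d@x*100,d@y*100],1), end=" "); p[:2]=q; th+=np.radians(6.15)
```

```text
wing ends [0.48962802 0.16263966 0.12      ] [0.53758523 0.12139038 0.12      ] ctr [0.51326704 0.14208387 0.12      ]
ring [0.51412072 0.14204742 0.086     ] head [ 0.50643106 -0.10203472  0.087     ]
chan start [0.51046486 0.08959245 0.065     ] cursor end [ 0.50900245 -0.04102814  0.065     ] mark [0.51149073 0.06817187 0.057     ]
[-0.8 -5. ] [-0.6 -5. ] [-0.5 -4.9] [-0.3 -4.9] [-0.2 -4.9] [-0.  -4.8] [ 0.1 -4.8] [ 0.2 -4.7] [ 0.4 -4.7] [ 0.5 -4.6] [ 0.6 -4.6] [ 0.7 -4.5] [ 0.9 -4.4] [ 1.  -4.4] [ 1.1 -4.3] [ 1.2 -4.2] [ 1.3 -4.1] [ 1.4 -4.1] [ 1.5 -4. ] [ 1.6 -3.9]
```

Call:
{"op": "drive_tool", "data": {"steps": [[[-0.8,-5.0,0,0,0,-6.2,1],[-0.6,-5.0,0,0,0,-6.2,1],[-0.5,-4.9,0,0,0,-6.2,1],[-0.3,-4.9,0,0,0,-6.2,1],[-0.2,-4.9,0,0,0,-6.2,1],[0,-4.8,0,0,0,-6.2,1],[0.1,-4.8,0,0,0,-6.2,1],[0.2,-4.7,0,0,0,-6.2,1],[0.4,-4.7,0,0,0,-6.2,1],[0.5,-4.6,0,0,0,-6.2,1]]], "grip_force": 20}}

```text
time_s: 1.4
eef_pos: [0.5172, -0.2765, 0.2276]
orientation: [-3.126, 0.275, 0.01]
contact_force: [0.2, -0.4, 0.2]
width: 0.0871
```

Call:
{"op": "drive_tool", "data": {"steps": [[[0.6,-4.6,0,0,0,-6.2,1],[0.7,-4.5,0,0,0,-6.2,1],[0.9,-4.4,0,0,0,-6.2,1],[1.0,-4.4,0,0,0,-6.2,1],[1.1,-4.3,0,0,0,-6.2,1],[1.2,-4.2,0,0,0,-6.2,1],[1.3,-4.1,0,0,0,-6.2,1],[1.4,-4.1,0,0,0,-6.2,1],[1.5,-4.0,0,0,0,-6.2,1],[0,0,0,0,0,0,1]]]}}

```text
time_s: 2.65
eef_pos: [0.507, 0.1316, 0.2277]
orientation: [-2.859, -1.278, 0.007]
contact_force: [0.6, -0.5, 0.3]
width: 0.0872
```

```bash
cat >> h.py <<'E'
from scipy.spatial.transform import Rotation as R
def tool(): 
    s=get_state(); return s["eef_pos"],R.from_rotvec(s["orientation"]).as_matrix()
E
python3 - <<'E'
from h import *
p,M=tool(); print(p,np.degrees(np.arctan2(M[1,0],M[0,0])),M[:,2])
c=camera_params("wrist"); print(repr(c["cam_to_world"]))
im=get_image("wrist"); cv2.imwrite("pics/w1r.png",im)
crop(im,0,0,640,400,1.25,"pics/w1.png")
print(proj("wrist",[.5137,.142,.12],c))
np.save("c1.npy",c["cam_to_world"])
E
```

```text
[0.50698007 0.13163679 0.22768326] 48.175795060553284 [-0.00792291  0.00670205 -0.99994615]
array([[ 6.66862008e-01,  7.11675296e-01,  2.20937402e-01,
         4.43954591e-01],
       [ 7.45180995e-01, -6.37112110e-01, -1.96960514e-01,
         1.86169859e-01],
       [ 5.89961863e-04,  2.95983837e-01, -9.55192766e-01,
         3.78778328e-01],
       [ 0.00000000e+00,  0.00000000e+00,  0.00000000e+00,
         1.00000000e+00]])
(np.float64(327.41902611391146), np.float64(205.79656210965004))
```

View pics/w1.png

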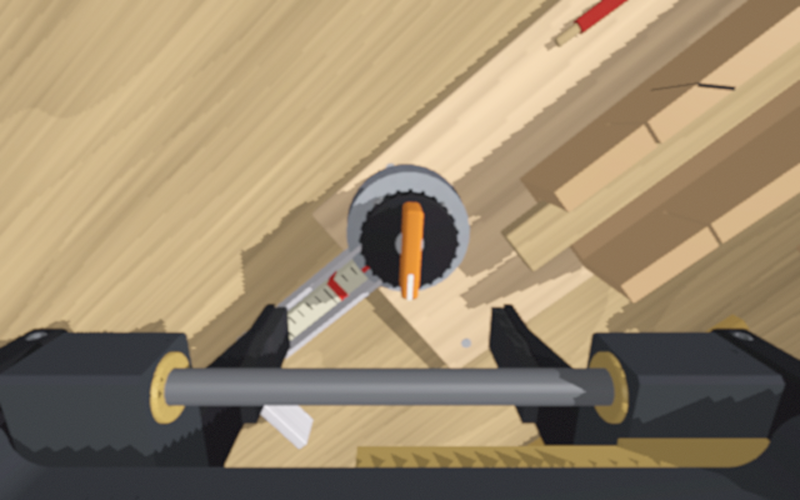

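The wing in the wrist view runs from (413,203) to its white end at (409,297) in the enlarged picture; channel and red mark lie at lower left.

Run:
```python
from h import *
c=camera_params("wrist"); c["cam_to_world"]=np.load("c1.npy")
crop(cv2.imread("pics/w1r.png"),200,120,220,150,3.6,"pics/w1c.png")
a=ray("wrist",413/1.25,206/1.25,.12,c); b=ray("wrist",411/1.25,277/1.25,.12,c); b2=ray("wrist",409/1.25,297/1.25,.1,c)
print(a,b,b2)
```

```text
[0.48972538 0.1659379  0.12      ] [0.52483978 0.13383889 0.12      ] [0.54179859 0.11859346 0.1       ]
```

View pics/w1c.png

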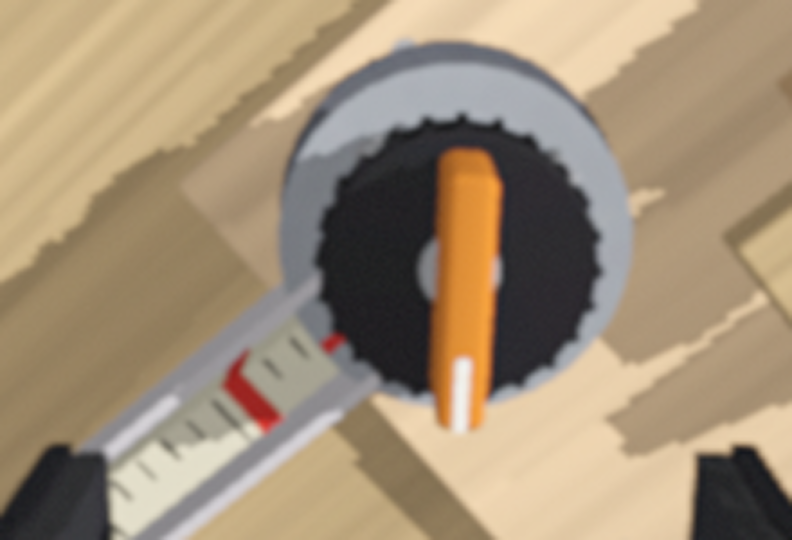

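Run:
```python
from h import *
c=camera_params("wrist"); c["cam_to_world"]=np.load("c1.npy")
f=lambda x,y,z:ray("wrist",200+x/3.6,120+y/3.6,z,c)
a=f(470,150,.12); b=f(461,428,.12); m=(a+b)/2; d=b-a
print(a,b,m,np.linalg.norm(d),np.degrees(np.arctan2(d[1],d[0])))
g=f(460,258,.086);print("disc",g)
p,M=tool(); 
tgt=np.array([(m[0]+.5137)/2,(m[1]+.142)/2,.110-.008]); print("tool delta cm",M.T@(tgt-p)*100, tgt)
print(f(252,392,.057))
```

```text
[0.48792776 0.16765271 0.12      ] [0.53614697 0.12320854 0.12      ] [0.51203737 0.14543062 0.12      ] 0.06557725106695377 -42.66709950490426
disc [0.51287611 0.14530777 0.086     ]
tool delta cm [ 1.42841275 -0.48329568 12.5517956 ] [0.51286868 0.14371531 0.102     ]
[0.50988402 0.07032343 0.057     ]
```

Call:
{"op": "drive_tool", "data": {"steps": [[[0.7,-0.2,3.0,0,0,0.9,1],[0.7,-0.3,3.0,0,0,0,1],[0,0,3.0,0,0,0,1],[0,0,2.5,0,0,0,1],[0,0,0.8,0,0,0,1],[0,0,0,0,0,0,1]]]}}

```text
time_s: 3.45
eef_pos: [0.5168, 0.1342, 0.1004]
orientation: [-2.887, -1.228, 0.009]
contact_force: [-0.3, 0.6, 0.5]
width: 0.087
```

Run:
```python
from h import *
p,M=tool(); print(p,np.degrees(np.arctan2(M[1,0],M[0,0])),M[:,2],get_state()["contact_force"])
im=get_image("wrist"); crop(im,0,0,640,400,1.25,"pics/w2.png")
print("delta cm",M.T@(np.array([.5129,.1437,.103])-p)*100)
print(proj("wrist",[.5129,.1437,.12]))
```

```text
[0.51683508 0.13415839 0.10038873] 46.07822485814823 [-0.00661999  0.00147151 -0.999977  ] [-0.25658895  0.57484622  0.50906847]
delta cm [ 0.41337905 -0.94682137 -0.25711169]
(np.float64(322.64013510434216), np.float64(274.8186671850991))
```

View pics/w2.png

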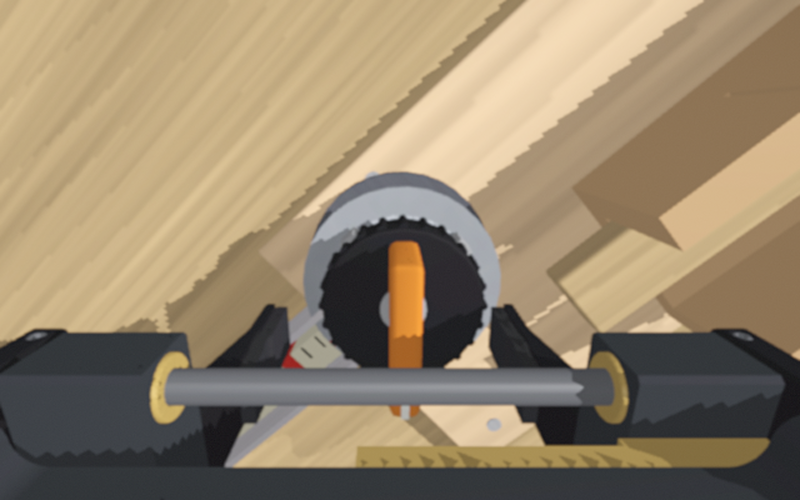

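The wing stands upright between the fingers, at column ~405 against the 389 mid-line, so it needs about +0.4 cm in x; the y shift of -0.9 cm is also still needed.

Call:
{"op": "drive_tool", "data": {"steps": [[[0.4,-0.9,-0.3,0,0,-1.2,1],[0,-0.3,0,0,0,0,1],[0,0,0,0,0,0,1]]]}}

```text
time_s: 3.88
eef_pos: [0.5125, 0.1467, 0.1067]
orientation: [-2.875, -1.261, 0.001]
contact_force: [1.5, 0.9, -0.3]
width: 0.0871
```

Run:
```python
from h import *
p,M=tool(); print(p,np.degrees(np.arctan2(M[1,0],M[0,0])),get_state()["contact_force"])
print("delta cm",M.T@(np.array([.5129,.1437,.103])-p)*100)
```

```text
[0.51250306 0.14672755 0.10668605] 47.35214565585491 [ 1.50058338  0.93117171 -0.26594537]
delta cm [-0.1959439   0.23511118  0.36801434]
```

Call:
{"op": "drive_tool", "data": {"steps": [[[-0.1,0.2,0.3,0,0,0,1],[0,0,0,0,0,0,1],[0,0,0,0,0,0,-1],[0,0,0,0,0,0,-1],[0,0,0,0,0,0,-1],[0,0,0,0,0,0,-1],[0,0,0,0,0,0,-1],[0,0,0,0,0,0,-1]]], "grip_force": 15}}

```text
time_s: 4.88
eef_pos: [0.5136, 0.1441, 0.1036]
orientation: [-2.876, -1.26, 0.0]
contact_force: [0.0, -0.1, 0.4]
width: 0.0349
```

Call:
{"op": "drive_tool", "data": {"steps": [[[0,0,0,0,0,0,-1],[0,0,0,0,0,0,-1],[0,0,0,0,0,0,-1],[0,0,0,0,0,0,-1]]]}}

```text
time_s: 5.38
eef_pos: [0.5143, 0.145, 0.1037]
orientation: [-2.875, -1.261, -0.003]
contact_force: [0.3, -0.5, -0.8]
width: 0.0121
```

Call:
{"op": "drive_tool", "data": {"steps": [[[0,0,0,0,0,5,-1],[0,0,0,0,0,5,-1],[0,0,0,0,0,5,-1],[0,0,0,0,0,5,-1],[0,0,0,0,0,5,-1],[0,0,0,0,0,5,-1],[0,0,0,0,0,5,-1],[0,0,0,0,0,5,-1]]]}}

```text
time_s: 6.38
eef_pos: [0.5154, 0.1456, 0.1038]
orientation: [-3.134, -0.171, -0.006]
contact_force: [2.9, 1.3, -2.0]
width: 0.0119
```

Run:
```python
from h import *
p,M=tool(); s=get_state(); print(p,np.degrees(np.arctan2(M[1,0],M[0,0])),s["contact_force"],s["moment"],s["width"])
```

```text
[0.51544749 0.14559956 0.10375846] 6.259862894140742 [ 2.86712367  1.32823176 -1.96535265] [ 0.13921059 -0.49213063  0.07755556] 0.011919878547556917
```

Call:
{"op": "drive_tool", "data": {"steps": [[[-0.1,0,0,0,0,3,-1],[0,0,0,0,0,3,-1],[0,0,0,0,0,2,-1],[0,0,0,0,0,1,-1],[0,0,0,0,0,0,-1]]]}}

```text
time_s: 7.0
eef_pos: [0.5157, 0.1457, 0.1037]
orientation: [-3.137, 0.08, -0.01]
contact_force: [0.8, 1.1, -0.5]
width: 0.0118
```

Run:
```python
from h import *
p,M=tool(); s=get_state(); print(p,np.degrees(np.arctan2(M[1,0],M[0,0])),s["contact_force"],s["moment"],s["width"])
im=get_image("top"); crop(im,270,170,133,75,6,"pics/top3.png")
im=get_image("wrist"); crop(im,0,0,640,400,1.25,"pics/w3.png")
```

```text
[0.51570911 0.14565008 0.10374546] -2.931446652421996 [ 0.81630086  1.10963731 -0.46825998] [ 0.15803532 -0.38951327  0.33635505] 0.011811890180221812
```

View pics/w3.png

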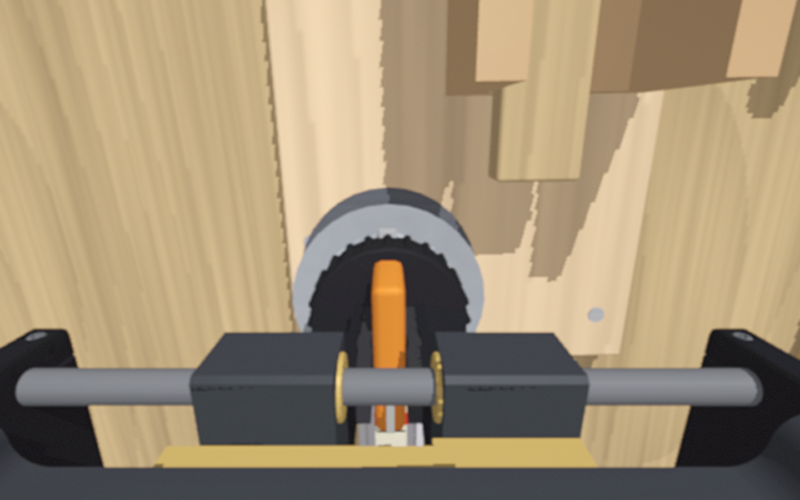

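Call:
{"op": "drive_tool", "data": {"steps": [[[0,0,0,0,0,1.5,-1],[0,0,0,0,0,1,-1],[0,0,0,0,0,0,-1]]]}}

```text
time_s: 7.48
eef_pos: [0.5157, 0.1458, 0.1037]
orientation: [-3.134, 0.152, -0.01]
contact_force: [2.1, 0.4, -1.8]
width: 0.0124
```

Run:
```python
from h import *
p,M=tool(); s=get_state(); print(p,np.degrees(np.arctan2(M[1,0],M[0,0])),s["contact_force"],s["moment"],s["width"])
im=get_image("top"); crop(im,270,170,133,75,6,"pics/top4.png")
```

```text
[0.51570398 0.14583676 0.10373048] -5.55117838805459 [ 2.06437677  0.427481   -1.83408924] [ 0.13902697 -0.43876699  0.39102845] 0.012427982221510647
```

View pics/top4.png

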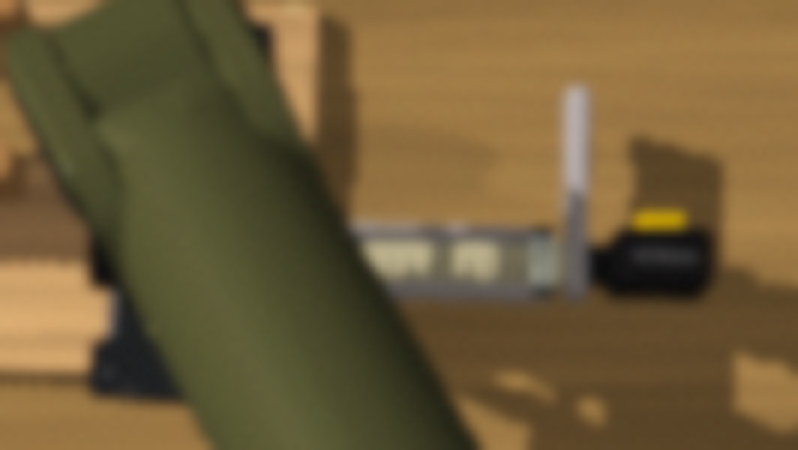

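The boom hasn't moved (head still at crop (665,255)) and torque has risen to about 0.4 N m, so the ring is at its stop. Release, lift and check.

Call:
{"op": "drive_tool", "data": {"steps": [[[0,0,0,0,0,-2,-0.2],[0,0,0,0,0,0,0.2],[0,0,0,0,0,0,0.6],[0,0,0,0,0,0,0.6],[0,0,-3,0,0,0,0.8],[0,2,-3,0,0,0,1],[0,3,-3,0,0,-2,1],[0,3,-3,0,0,0,1],[0,3,0,0,0,0,1],[0,0,0,0,0,0,1]]]}}

```text
time_s: 8.78
eef_pos: [0.5088, 0.0313, 0.227]
orientation: [-3.14, 0.04, -0.003]
contact_force: [-1.0, -0.2, -0.8]
width: 0.0869
```

Run:
```python
from h import *
p,M=tool(); print(p,np.degrees(np.arctan2(M[1,0],M[0,0])),M[:,2],get_state()["width"])
c=camera_params("wrist"); im=get_image("wrist"); cv2.imwrite("pics/w5r.png",im)
crop(im,0,0,640,400,1.25,"pics/w5.png")
np.save("c5.npy",c["cam_to_world"])
```

```text
[0.50877558 0.03132449 0.22698232] -1.4541599047536549 [ 0.00210282  0.00147184 -0.99999671] 0.0868689737526323
```

View pics/w5.png

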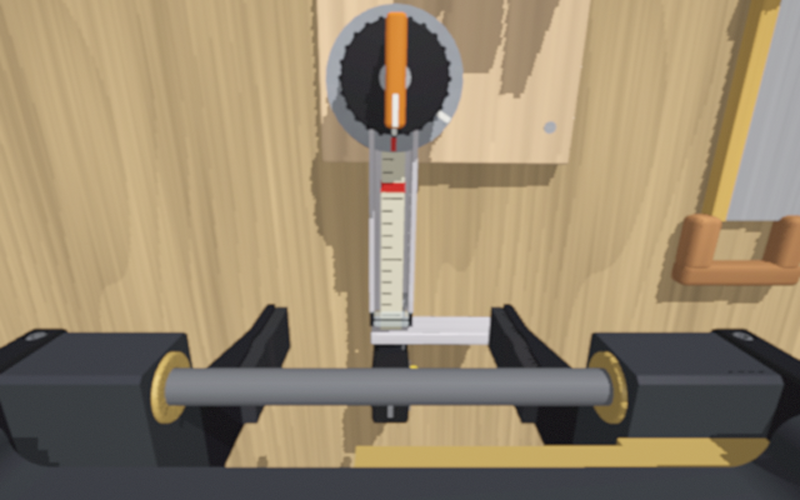

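Ring is locked: the wing's white line meets the red mark at (394,140). The scale's red mark is at about (393,188); the cursor is at about (391,320).

Run:
```python
from h import *
im=cv2.imread("pics/w5r.png")
crop(im,285,80,60,100,6,"pics/w5a.png"); crop(im,280,220,80,60,10,"pics/w5b.png"); crop(im,285,0,70,120,5,"pics/w5d.png")
```

```text
(no output)
```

View pics/w5a.png

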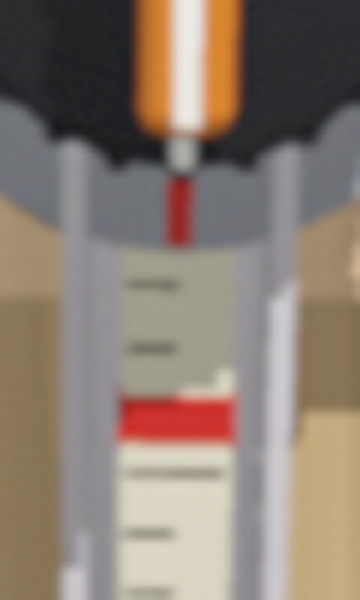

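View pics/w5b.png

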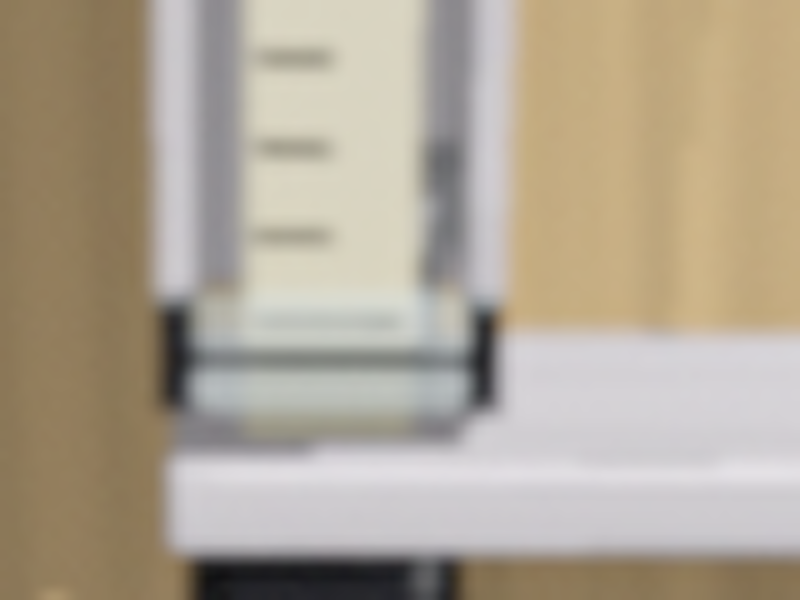

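View pics/w5d.png

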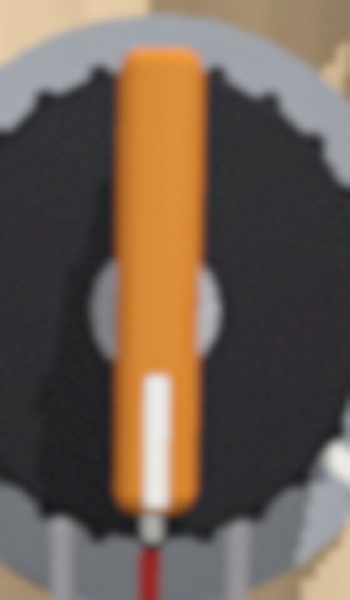

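Run:
```python
from h import *
c=camera_params("wrist"); c["cam_to_world"]=np.load("c5.npy")
f=lambda u,v,z:ray("wrist",u,v,z,c)
m=f(314.7,150,.057); print("mark",m, "len",np.linalg.norm(f(314.7,80+398/6,.057)-f(314.7,80+442/6,.057)))
for z in (.057,.065,.068,.072):
    h=f(313.3,255.7,z); print(z,h,np.linalg.norm(h[:2]-m[:2]))
print("wing",f(285+162/5,50/5,.12),f(285+155/5,510/5,.12))
# channel edges / boom dir
print("red ring mark",f(285+178/6,80+212/6,.075))
a=f(285+75/6,80+150/6,.065);b=f(280+177/10,220+300/10,.065);a2=f(285+287/6,80+150/6,.065);b2=f(280+490/10,220+300/10,.065)
print("chan w",a2-a,b2-b); d=(b+b2-a-a2)/2; print("boom ang",np.degrees(np.arctan2(d[1],d[0])))
# head plate edges
print("plate in/out edges z.063",f(295,220+480/10,.063),f(320,220+555/10,.063))
print("head x edges", f(280+195/10,279,.08), f(280+455/10,279,.08))
for t in [58,148,236,320]: print("tick",f(309,220+t/10,.057)[1])
for t in [284,348,472,534,592]: print("tick",f(309,80+t/6,.057)[1])
```

```text
mark [0.51271084 0.06748577 0.057     ] len 0.007042141753304309
0.057 [ 0.50874564 -0.04478168  0.057     ] 0.11233745455780211
0.065 [ 0.50876065 -0.04079763  0.065     ] 0.10835542612278898
0.068 [ 0.50876628 -0.03930361  0.068     ] 0.1068622049301723
0.072 [ 0.50877379 -0.03731158  0.072     ] 0.10487127921442518
wing [0.51600959 0.17247972 0.12      ] [0.5137935  0.11222308 0.12      ]
red ring mark [0.51316324 0.10059091 0.075     ]
chan w [ 0.03184851 -0.00081203  0.        ] [ 0.03231789 -0.0008692   0.        ]
boom ang -91.98672101410641
plate in/out edges z.063 [ 0.48905957 -0.05563959  0.063     ] [ 0.51535902 -0.06529985  0.063     ]
head x edges [ 0.49421258 -0.0589903   0.08      ] [ 0.52053458 -0.05970692  0.08      ]
tick -0.010535504844629034
tick -0.020594295350642305
tick -0.030604185269282796
tick -0.04032439691311879
tick 0.08894401666292957
tick 0.07902148059703587
tick 0.059242628541200756
tick 0.04906857962070987
tick 0.039372595896098816
```

Call:
{"op": "drive_tool", "data": {"steps": [[[-0.1,4.0,0,0,0,0.5,1],[-0.1,4.0,0,0,0,0,1],[-0.1,4.0,1.0,0,0,0,1],[0,0.3,1.5,0,0,0,1],[0,0,0,0,0,0,1]]]}}

```text
time_s: 9.45
eef_pos: [0.5035, -0.083, 0.1999]
orientation: [-3.134, 0.03, -0.003]
contact_force: [0.1, -0.1, -0.7]
width: 0.0871
```

Run:
```python
from h import *
p,M=tool(); print(p,np.degrees(np.arctan2(M[1,0],M[0,0])),M[:,2])
c=camera_params("wrist"); im=get_image("wrist"); cv2.imwrite("pics/w6r.png",im)
crop(im,0,0,640,400,1.25,"pics/w6.png")
np.save("c6.npy",c["cam_to_world"]); print(c["cam_to_world"][:3,3])
```

```text
[ 0.50345509 -0.08297073  0.19992316] -1.0893317813891346 [ 0.00202079  0.00742895 -0.99997036]
[ 5.03484561e-01 -4.07545781e-04  3.50774486e-01]
```

View pics/w6.png

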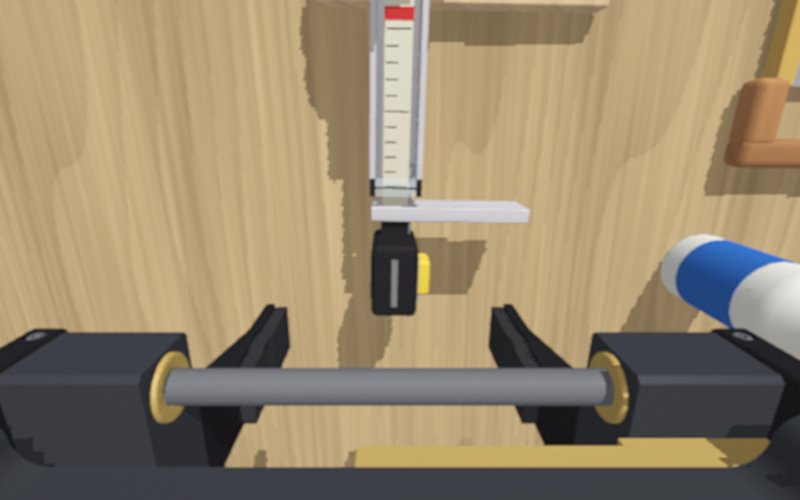

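Mark (398,14), hairline (395,188), plate at rows 203–221 and the head between (372,233) and (416,314) all show here. Enlarging for a stereo check.

Run:
```python
from h import *
im=cv2.imread("pics/w6r.png")
crop(im,285,0,75,50,10,"pics/w6a.png"); crop(im,285,130,75,130,4.6,"pics/w6b.png"); crop(im,285,135,75,50,10,"pics/w6d.png")
```

```text
(no output)
```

View pics/w6a.png

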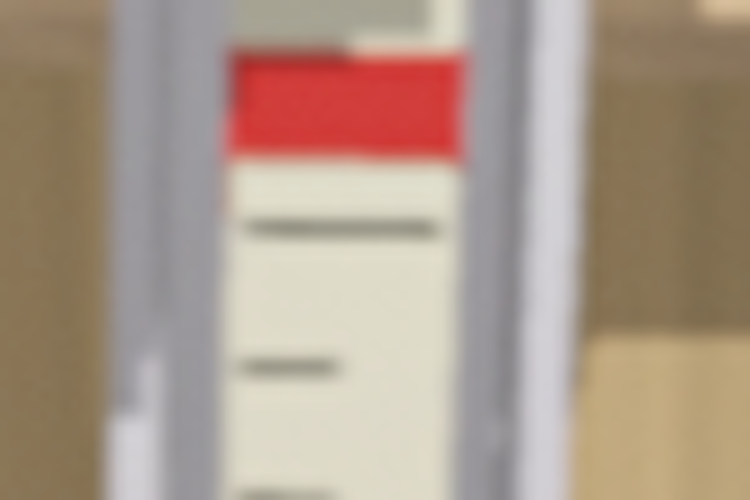

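View pics/w6b.png

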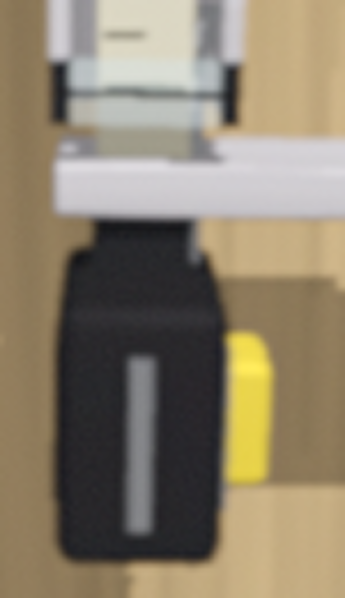

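View pics/w6d.png

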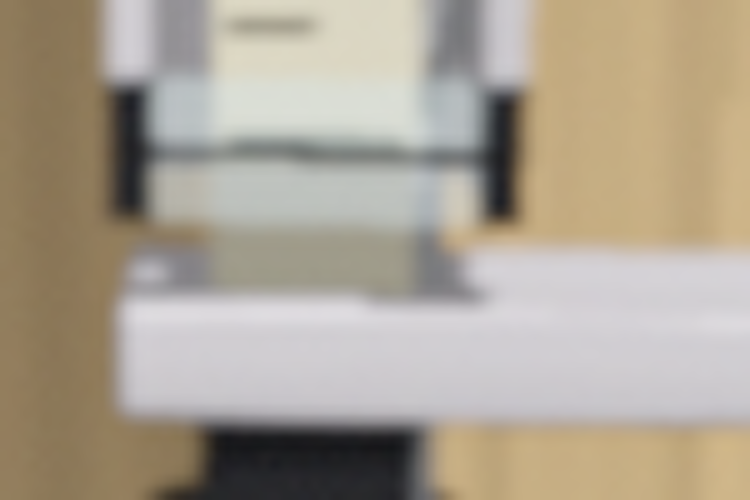

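Run:
```python
from h import *
c5=camera_params("wrist"); c6=dict(c5); c5["cam_to_world"]=np.load("c5.npy"); c6["cam_to_world"]=np.load("c6.npy")
f=lambda u,v,z,c=c6:ray("wrist",u,v,z,c)
m=f(285+34.8,10.6,.057); print("mark",m,"len",f(320,5.5,.057)[1]-f(320,15.8,.057)[1])
for z in (.057,.065,.068,.072): print(z,f(285+31.5,150.4,z), ray("wrist",313.3,255.7,z,c5))
for v in [22.7,36.7,49.7]: print("tick",f(313,v,.057)[1])
print("tick@hair",f(313,150.0,.057)[1],"tick up",f(312,137.5,.057)[1])
g=lambda x,y,z:f(285+x/4.6,130+y/4.6,z)
print("head top corners",g(68,318,.087),g(218,318,.087),g(60,555,.087),g(213,555,.087))
print("catch face",g(272,400,.077),"y",g(250,333,.077)[1],g(250,485,.077)[1])
print("plate",g(200,165,.063)[1],g(200,215,.063)[1], g(55,190,.063))
```

```text
mark [0.51252603 0.06693539 0.057     ] len 0.0071591864026648855
0.057 [ 0.50839555 -0.04232284  0.057     ] [ 0.50874564 -0.04478168  0.057     ]
0.065 [ 0.50826181 -0.04118141  0.065     ] [ 0.50876065 -0.04079763  0.065     ]
0.068 [ 0.50821166 -0.04075338  0.068     ] [ 0.50876628 -0.03930361  0.068     ]
0.072 [ 0.50814479 -0.04018266  0.072     ] [ 0.50877379 -0.03731158  0.072     ]
tick 0.05854387726097971
tick 0.048512778936163625
tick 0.038991757402733196
tick@hair -0.041910977227934 tick up -0.031028426559598005
head top corners [ 0.49348116 -0.07801131  0.087     ] [ 0.5204907  -0.07854907  0.087     ] [ 0.49060758 -0.12470198  0.087     ] [ 0.51955158 -0.12529276  0.087     ]
catch face [ 0.53140519 -0.09797218  0.077     ] y -0.08456390838687913 -0.115333208483859
plate -0.05519012162779887 -0.06492036864350043 [ 0.49082644 -0.05948538  0.063     ]
```

Call:
{"op": "drive_tool", "data": {"steps": [[[0.4,1.0,2.0,-0.4,0,0.9,1],[0,0.5,3.0,0,0,0,1],[0,0,3.0,0,0,0,1],[0,0,2.5,0,0,0,1],[0,0,0.5,0,0,0,1],[0,0,0,0,0,0,1]]]}}

```text
time_s: 10.25
eef_pos: [0.5137, -0.0878, 0.0927]
orientation: [-3.14, 0.031, -0.018]
contact_force: [-0.3, 0.4, -0.0]
width: 0.0869
```

Run:
```python
from h import *
p,M=tool(); print(p,np.degrees(np.arctan2(M[1,0],M[0,0])),M[:,2],get_state()["contact_force"])
print("delta cm",M.T@(np.array([.5075,-.099,.058])-p)*100)
im=get_image("wrist"); crop(im,0,0,640,400,1.25,"pics/w7.png")
```

```text
[ 0.5136948  -0.08780013  0.09266435] -1.1178087282640317 [ 0.01172664  0.0011072  -0.99993063] [-0.33210593  0.35631958 -0.02258119]
delta cm [-0.63803885  1.13647851  3.45768981]
```

View pics/w7.png

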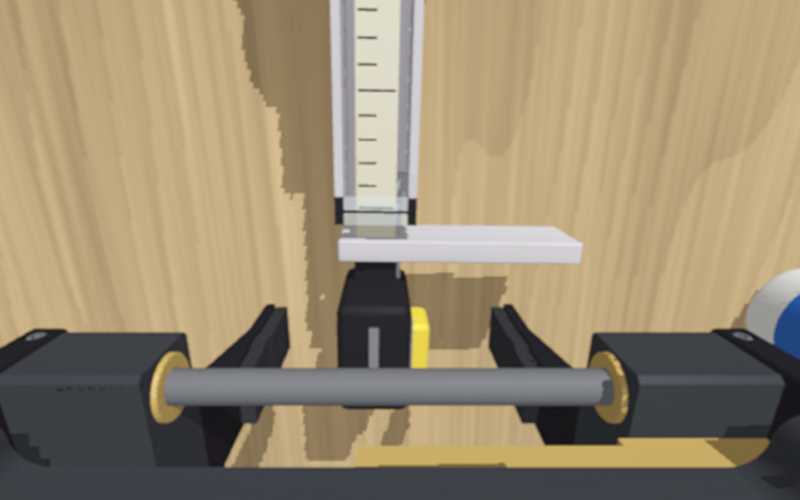

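The head sits left of mid-line (centre ~375–385 against 389), matching the computed -0.6 cm.

Call:
{"op": "drive_tool", "data": {"steps": [[[-0.6,1.1,1.5,0,-0.6,0.8,1],[0,0,1.5,0,0,0,1],[0,0,0.4,0,0,0,1],[0,0,0,0,0,0,1],[0,0,0,0,0,0,1]]]}}

```text
time_s: 10.92
eef_pos: [0.5086, -0.1, 0.0582]
orientation: [-3.141, 0.055, -0.006]
contact_force: [0.5, -0.7, 0.4]
width: 0.0869
```

Run:
```python
from h import *
p,M=tool(); print(p,np.degrees(np.arctan2(M[1,0],M[0,0])),M[:,2],get_state()["contact_force"])
print("delta cm",M.T@(np.array([.5075,-.099,.058])-p)*100)
im=get_image("wrist"); crop(im,0,0,640,400,1.25,"pics/w8.png")
```

```text
[ 0.50864681 -0.10001009  0.05823971] -2.020989934119997 [ 3.74943448e-03  2.27948552e-04 -9.99992945e-01] [ 0.54355049 -0.73553597  0.3693409 ]
delta cm [-0.11826056 -0.09689377  0.02356417]
```

View pics/w8.png

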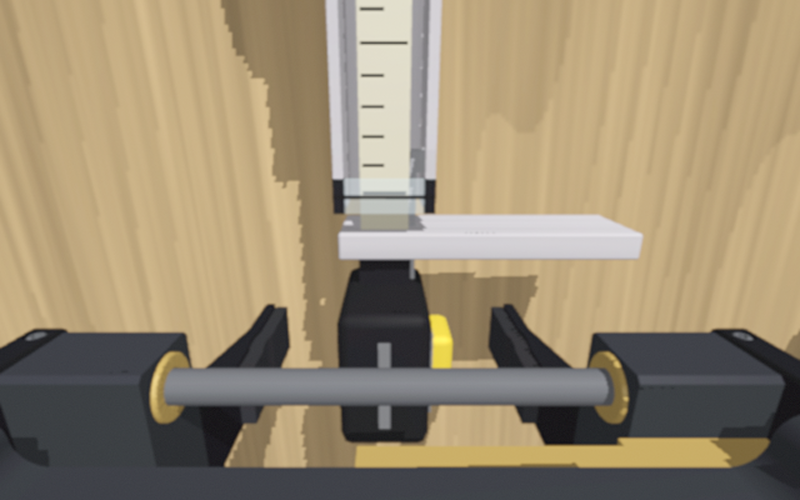

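Head with catch spans columns 340–450, close to mid-line. Closing.

Call:
{"op": "drive_tool", "data": {"steps": [[[0,0,0,0,0,0,-1],[0,0,0,0,0,0,-1],[0,0,0,0,0,0,-1],[0,0,0,0,0,0,-1],[0,0,0,0,0,0,-1],[0,0,0,0,0,0,-1],[0,0,0,0,0,0,-1],[0,0,0,0,0,0,-1],[0,0,0,0,0,0,-1]]], "grip_force": 28}}

```text
time_s: 12.1
eef_pos: [0.5089, -0.1001, 0.0592]
orientation: [3.14, -0.053, 0.007]
contact_force: [-1.0, -0.9, 1.1]
width: 0.035
```

Run:
```python
from h import *
p,M=tool(); s=get_state();print(p,np.degrees(np.arctan2(M[1,0],M[0,0])),s["contact_force"],s["width"])
c=camera_params("wrist");np.save("c9.npy",c["cam_to_world"])
im=get_image("wrist"); cv2.imwrite("pics/w9r.png",im);crop(im,0,0,640,400,1.25,"pics/w9.png");crop(im,260,130,100,60,8,"pics/w9c.png")
```

```text
[ 0.50888262 -0.10013739  0.05918529] -1.92062058969121 [-0.96788901 -0.87288905  1.05511078] 0.0349881226886303
```

View pics/w9.png

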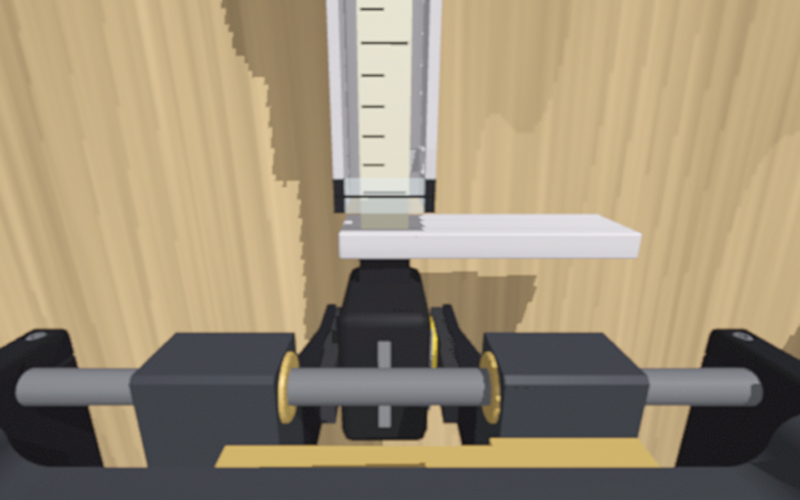

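View pics/w9c.png

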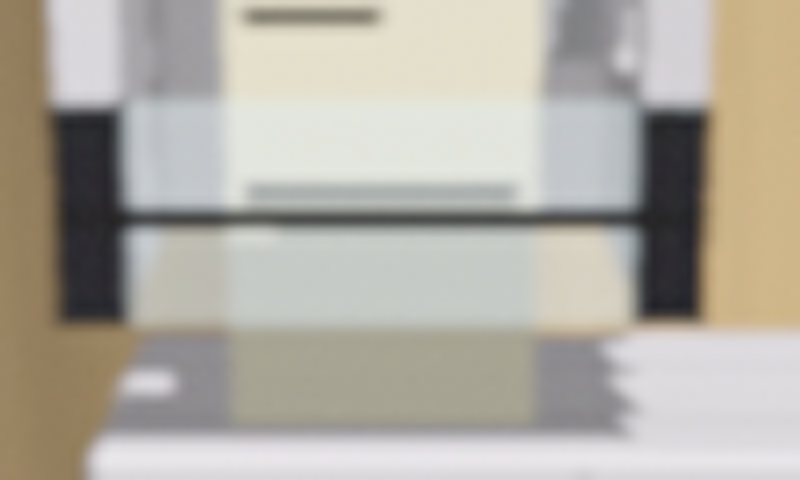

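Run:
```python
from h import *
c=camera_params("wrist"); c["cam_to_world"]=np.load("c9.npy")
print("tick",ray("wrist",308,153.9,.057,c)[1],"up",ray("wrist",299,131.9,.057,c)[1])
for z in (.062,.065,.068,.071): print(z,ray("wrist",308,157.1,z,c)[1])
print(c["cam_to_world"][:3,3])
```

```text
tick -0.04087925690504733 up -0.030823443662609258
0.062 -0.04150095058655578
0.065 -0.04098824570412995
0.068 -0.04047554082170412
0.071 -0.039962835939278296
[ 0.50981531 -0.01632009  0.20934123]
```

Call:
{"op": "drive_tool", "data": {"steps": [[[0,1.0,0,0,0,0,-1],[0,1.2,0,0,0,0,-1],[0,1.2,0,0,0,0,-1],[0,1.2,0,0,0,0,-1]]]}}

```text
time_s: 12.65
eef_pos: [0.5074, -0.1445, 0.059]
orientation: [-3.137, 0.049, -0.006]
contact_force: [-0.7, 4.8, 2.4]
width: 0.0351
```

Run:
```python
from h import *
p,M=tool(); s=get_state();print(p,np.degrees(np.arctan2(M[1,0],M[0,0])),s["contact_force"],s["width"])
im=get_image("wrist"); crop(im,0,0,640,400,1.25,"pics/w10.png")
```

```text
[ 0.50736006 -0.14451628  0.05899437] -1.787819405828831 [-0.70965823  4.76577991  2.37915163] 0.03513089888237411
```

View pics/w10.png

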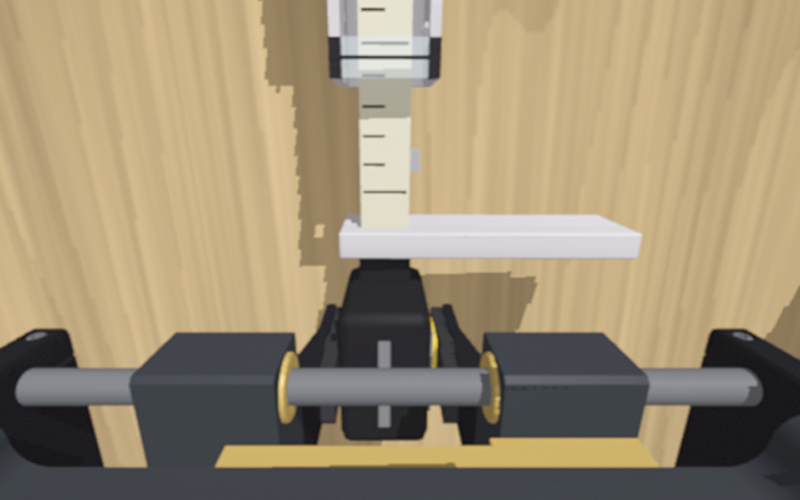

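The arm slides freely (4.8 N spring), the catch is in, and the head hasn't slipped in the pads. 44 mm is drawn; the target is about 108 mm.

Call:
{"op": "drive_tool", "data": {"steps": [[[0,1.3,0,0,0,0,-1],[0,1.3,0,0,0,0,-1],[0,1.3,0,0,0,0,-1],[0,1.2,0,0,0,0,-1],[0,0.6,0,0,0,0,-1],[0,0,0,0,0,0,-1],[0,0,0,0,0,0,-1]]]}}

```text
time_s: 13.58
eef_pos: [0.5053, -0.206, 0.059]
orientation: [-3.137, 0.051, -0.005]
contact_force: [0.1, 3.9, 1.0]
width: 0.0352
```

Run:
```python
from h import *
p,M=tool(); s=get_state();print(p,np.degrees(np.arctan2(M[1,0],M[0,0])),s["contact_force"],s["width"])
c=camera_params("wrist");np.save("c11.npy",c["cam_to_world"])
im=get_image("wrist"); cv2.imwrite("pics/w11r.png",im);crop(im,0,0,640,400,1.25,"pics/w11.png")
im=get_image("top"); crop(im,290,170,133,75,6,"pics/top11.png")
im=get_image("scene"); crop(im,210,165,133,90,6,"pics/scene11.png")
```

```text
[ 0.50527856 -0.20604324  0.05895714] -1.8656906656814174 [0.05964806 3.90305202 0.95479959] 0.035183663438970884
```

View pics/w11.png

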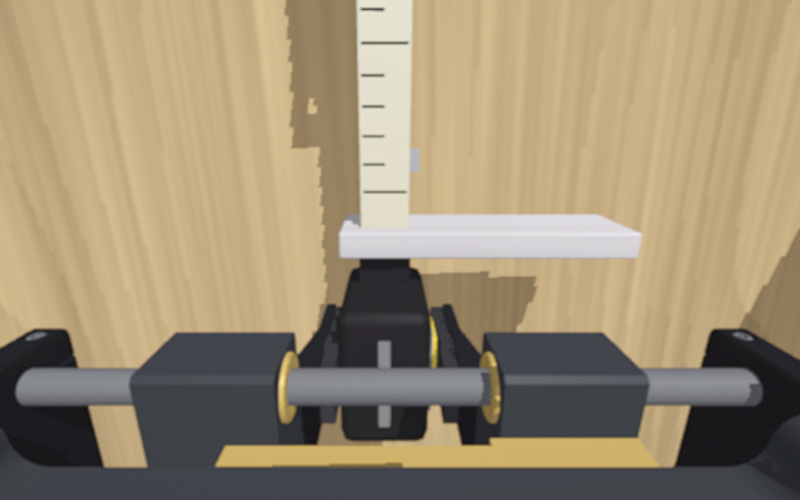

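View pics/top11.png

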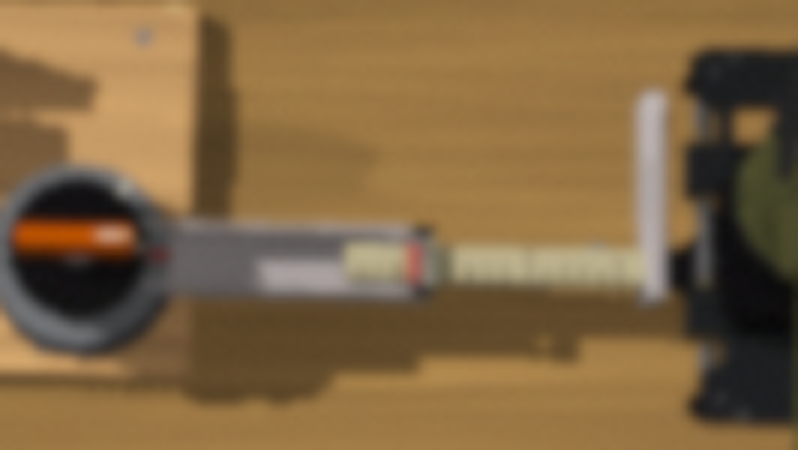

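View pics/scene11.png

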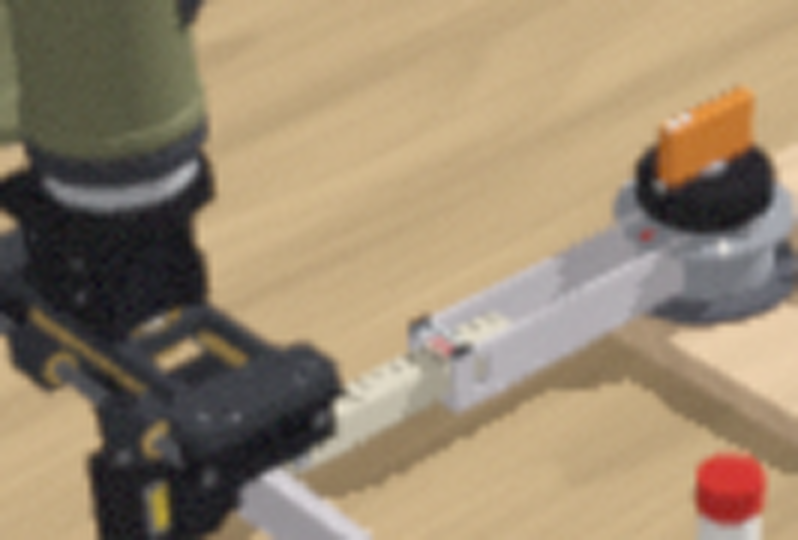

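Run:
```python
from h import *
im=get_image("top"); cv2.imwrite("pics/t12.png",im); crop(im,340,200,40,25,20,"pics/top12.png")
im=get_image("scene"); cv2.imwrite("pics/s12.png",im); crop(im,270,210,35,25,20,"pics/scene12.png")
for y in (-.037,-.041,-.045):
  for z in (.057,.065): print(y,z,proj("top",[.508,y,z]),proj("scene",[.508,y,z]))
```

```text
-0.037 0.057 (np.float64(359.38207666464336), np.float64(213.71090709162684)) (np.float64(283.3531403526095), np.float64(222.01190534652454))
-0.037 0.065 (np.float64(359.58187276134754), np.float64(213.32371858375996)) (np.float64(283.2493541753027), np.float64(219.78638945964173))
-0.041 0.057 (np.float64(360.626697299795), np.float64(213.69716264846994)) (np.float64(282.34745164652395), np.float64(222.5719744485954))
-0.041 0.065 (np.float64(360.83339792074287), np.float64(213.3098876479018)) (np.float64(282.24009067566936), np.float64(220.34401784673344))
-0.045 0.057 (np.float64(361.8713838174785), np.float64(213.68341747776702)) (np.float64(281.337864712333), np.float64(223.13421447801326))
-0.045 0.065 (np.float64(362.08498969539), np.float64(213.29605597586092)) (np.float64(281.2269019436475), np.float64(220.9038149647924))
```

View pics/top12.png

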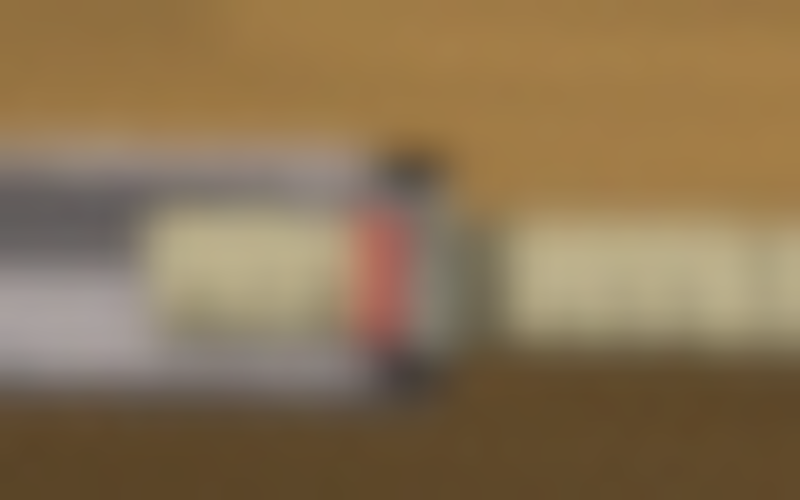

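View pics/scene12.png

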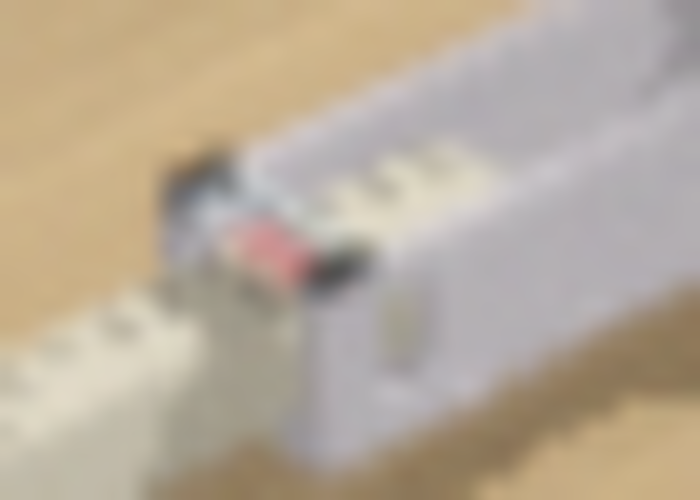

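Drawn 105.9 mm. The top view shows the red band (crop x 355–410) a little inward of the cursor bracket (385–440), so a few mm more are needed, in line with the stereo target of about 108.3 mm.

Call:
{"op": "drive_tool", "data": {"steps": [[[0,0.3,0,0,0,0,-1],[0,0,0,0,0,0,-1],[0,0,0,0,0,0,-1]]]}}

```text
time_s: 14.2
eef_pos: [0.5052, -0.2081, 0.0589]
orientation: [-3.136, 0.05, -0.005]
contact_force: [-0.2, 4.2, 2.6]
width: 0.0351
```

Run:
```python
from h import *
p,M=tool(); s=get_state();print(p,np.degrees(np.arctan2(M[1,0],M[0,0])),s["contact_force"],s["width"])
ims=[get_image("top").astype(float) for _ in range(3)]; im=np.mean(ims,0)
s2=get_image("scene"); crop(s2,270,210,35,25,20,"pics/scene13.png")
crop(im.astype(np.uint8),340,200,40,25,20,"pics/top13.png")
# red-ness profile along columns at bar rows; darkness at bracket rows
r=im[:,:,2]-im[:,:,1]
print("red", [(u,int(r[211:217,u].mean())) for u in range(350,370)])
g=im.mean(2)
print("brTop",[(u,int(g[207:210,u].mean())) for u in range(352,368)])
print("brBot",[(u,int(g[217:220,u].mean())) for u in range(352,368)])
```

```text
[ 0.50518686 -0.20807418  0.05892486] -1.81603409185422 [-0.24963105  4.18661669  2.5931165 ] 0.035103477552255874
red [(350, 10), (351, 10), (352, 10), (353, 10), (354, 10), (355, 10), (356, 11), (357, 15), (358, 26), (359, 40), (360, 38), (361, 22), (362, 10), (363, 7), (364, 9), (365, 11), (366, 12), (367, 12), (368, 12), (369, 12)]
brTop [(352, 129), (353, 130), (354, 134), (355, 137), (356, 136), (357, 130), (358, 116), (359, 98), (360, 89), (361, 93), (362, 105), (363, 113), (364, 117), (365, 118), (366, 118), (367, 119)]
brBot [(352, 118), (353, 120), (354, 122), (355, 121), (356, 119), (357, 112), (358, 97), (359, 79), (360, 73), (361, 75), (362, 75), (363, 74), (364, 75), (365, 76), (366, 78), (367, 81)]
```

View pics/top13.png

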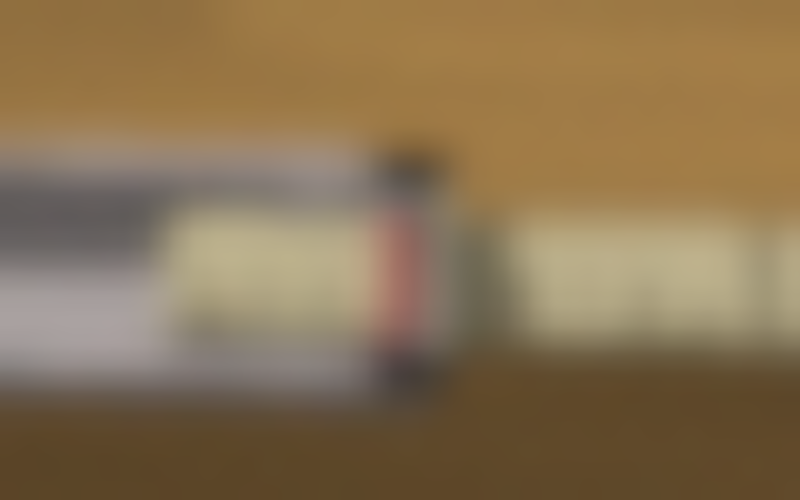

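View pics/scene13.png

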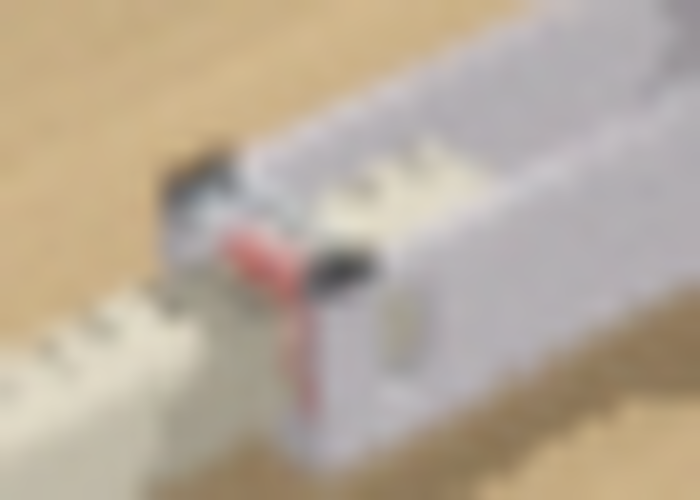

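Drawn 108.0 mm. The red band now lies under the cursor (crop 370–425 against bracket 380–440); the top view suggests 1–2 mm more and the stereo 0.3–0.6 mm, so a last small nudge.

Call:
{"op": "drive_tool", "data": {"steps": [[[0,0.1,0,0,0,0,-1],[0,0,0,0,0,0,-1],[0,0,0,0,0,0,-1],[0,0,0,0,0,0,-1]]]}}

```text
time_s: 14.9
eef_pos: [0.5052, -0.2089, 0.0589]
orientation: [-3.136, 0.05, -0.005]
contact_force: [0.0, 4.5, 2.7]
width: 0.0351
```

Run:
```python
from h import *
p,M=tool(); s=get_state();print(p,np.degrees(np.arctan2(M[1,0],M[0,0])),s["contact_force"],s["width"],s["dq"].round(4))
im=get_image("top"); r=im[:,:,2].astype(float)-im[:,:,1]
print("red", [(u,int(r[211:217,u].mean())) for u in range(355,366)])
s2=get_image("scene"); crop(s2,210,165,133,90,6,"pics/scene14.png"); cv2.imwrite("pics/top14.png",im)
im=get_image("wrist");crop(im,0,0,640,400,1.25,"pics/w14.png")
```

```text
[ 0.5051685  -0.20892634  0.05891412] -1.811955880318026 [0.00475067 4.54029705 2.71149086] 0.03507152326222134 [-0.0007 -0.0011 -0.0001 -0.0003 -0.0009 -0.      0.0003]
red [(355, 10), (356, 10), (357, 13), (358, 22), (359, 34), (360, 38), (361, 26), (362, 12), (363, 8), (364, 9), (365, 11)]
```

View pics/w14.png

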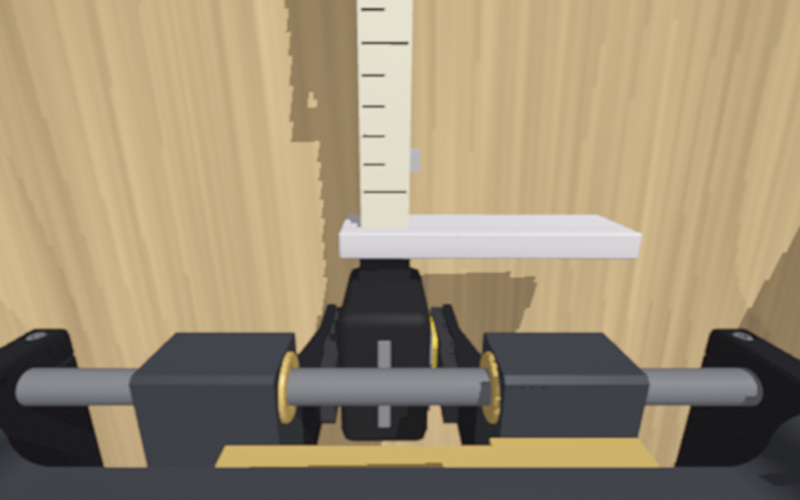

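View pics/top14.png

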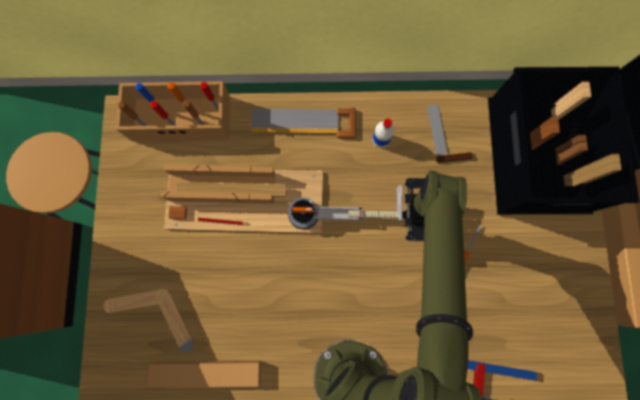

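The head sits unchanged between the fingers with its catch squeezed (plate at rows 215–258, as at the grasp), and the top view shows nothing else moved. The arm is drawn 108.9 mm and at rest. Handing in.

```bash
python3 -c "
from plant import *
print(sign_off())"
```

```text
the job is handed in; nothing more can be done
None
```

The length stop is set and handed in: ring locked, catch squeezed, and the arm held with its red mark under the hairline. `sign_off()` gives no verdict, so this rests on my own checks.

- **Lock ring:** I turned it clockwise by the wing until the torque rose to about 0.4 N m. The wrist picture then showed the white line on the red mark and the wing in line with the boom.
- **Arm:** I took the head with 28 N. The opening closed to 35.1 mm against 35.5 mm for a squeezed catch. I then drew the arm 108.9 mm at about 4.5 N of spring pull, with no slip in the pads.
- **At hand-in:** the arm was at rest. There was no side force at the head, and the boom still lay along its starting line. The top picture showed nothing else on the bench moved, though the robot arm hid part of the screwdriver.

My readings of the right draw did not fully agree:

| Source | Draw needed |
|---|---|
| Wrist camera | about 107.3–108.7 mm |
| Blurrier top view | about 110 mm |

I chose a value between them. It is within about 2 mm of every reading, and the tolerance is 4 mm. I could not read the hairline close up at the end, because it was outside the wrist camera's view.

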